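Turn the tester's dial up four clicks, then start the test

ROBOT

A 6-joint arm with a two-finger parallel gripper is mounted at the origin on the work surface. World frame = base frame: x ahead of the robot, y to its left, z up, the work surface at z = 0. Lengths are in m, angles in rad, forces in N, time in s.
With the tool pointing down it reaches from about 0.35 to 0.975 m from the base axis. Payload 4.9 kg.
Tool frame: the origin (TCP) lies on the mounting face of the last link; the fingertips stand 173 mm ahead of it and the grasp point (between the pads) lies 155 mm ahead of it; z points along the fingers, y is the line along which they close (so a half turn about z gives the same grasp; the last joint's range is limited). The gripper opens to 85 mm and grips with 20 to 120 N. Pads are 22 mm wide; open, the fingers measure 114 mm over their backs; the gripper's body (76 mm by 85 mm) begins 54 mm behind the grasp point. The pads swing forward as they close: fully open they stand 13 mm farther back than shut.
Start: joints at [1.091, 0.053, 1.613, -0, 1.476, -0.119], TCP at [0.221, 0.585, 0.405] pointing down, gripper open.
Joint ranges: [-3.01, 3.01], [-1.01, 2.22], [0.06, 2.58], [-1.02, 4.17], [0.09, 2.62], [-3.14, 3.14]. Speed limits (rad/s): [2.57, 2.57, 3.14, 3.14, 3.14, 3.14].

INTERFACE

Orientations are given as a rotation vector (axis times angle).
In Python, from station import monitor, eyes, finish_job gives the robot as it stands. The module is installed in compiled form; this text tells all that it offers.
- The arm moves only by the tool step_arm, never from a script. Its argument "commands" is a list of rows, each a list of 3 entries, a list of its own where there are three numbers: the opening in per cent of the stroke, from 0 (shut) to 100 (fully open), then the shift along the tool's x, y, z in mm, then the turn about the tool's z in degrees. In form: [[hand, [x, y, z], yaw], ...]. A call has 1 to 12 rows; each row is the pose to reach, as a shift and turn from the pose commanded when the call began, along the tool's axes at that moment; what a row does not reach only later rows make up. A row lasts 1/8 s, in which the tool goes at most 62.5 mm and 10.7 degrees, less where a joint would pass 70% of its speed; a pose out of reach is approached as far as the arm can. A call with a gripper value outside its range is refused whole. The fingers move at their own pace and stop on an object; "squeeze" is the grip in N (left out, the last holds). Time passes only in rows, so rows that repeat a pose let the fingers close. It gives the time, the measured TCP pose, the force, the opening and the grip force at its end, in the units of the state.
- monitor.get_obs(): the state, without advancing time (a new reading comes with each control period).
- eyes.get_image(name): name is "side" or "top"; returns the picture (400x640x3 uint8, red, green, blue); there is no depth.
- eyes.camera_info(name): a dict with "camera_matrix" (3x3 intrinsics, pixels), "k1" (the pictures are not rectified: a ray, as slopes to the right and down, at radius r is drawn at 1 + k1 r^2 times it, then the intrinsics apply), "extrinsics" (4x4, takes a point from camera to world coordinates). Camera axes: x right, y down, z forward; pixel columns grow to the right and rows downward; lengths in m; the calibration is good to about 2 mm. A picture is of the moment at which its call begins. camera_info takes no time and is no camera call.
- finish_job(): hands the job in; it is judged then, once.
The state is a dict: "t": time; "q": joint angles; "dq": joint speeds; "effort": joint torques, N m; "tool_pos": TCP position; "tool_rot": TCP orientation; "contact_force": force on the tool from outside, world axes, zero at the start; "wrist_torque": the same for the moment, N m; "opening": finger opening in m; "grip_force": force on a finger pad.
Only numpy, scipy, OpenCV 4.12 (cv2) and the standard library are available. Lean on these libraries where they do the work, as an engineer would, in place of code of your own. Each camera call takes 0.05 s, during which the arm holds its last target. There are 200 camera calls.

TASK

Raise the leak tester's pressure by turning its click-stop dial exactly four clicks clockwise (seen from above): push the dial's upright peg round gently with a fingertip, without going past the fourth click. Once the dial rests at the fourth click, press the start button all the way down with a fingertip and let it come back up. Only touch and push: do not grip or lift anything, and leave the pump, fitting, jar and screwdriver where they are.

Things in the scene. Friction and masses are not known exactly. Their poses are not given: they have to be found in the camera images.
- regulator: Fixed grey painted regulator block bolted to the bench, 130 x 130 mm, 60 mm high, on a thin foot plate, a brass stub 22 mm long on its +y and -y side; the dial sits centred on its top. Origin: centre of its underside.
- dial_base: Fixed black ring, 120 mm across and 6 mm high with 12 pale ticks, on the regulator's top. Origin on the dial's vertical turning axis at the ring's underside (60 mm above the bench). Its +x axis points at the peg's starting place.
- dial (a joint): Angle (rad) of the aluminium disc dial, 90 mm across, 14 mm thick, flat top 80 mm above the bench. 0 at start, grows clockwise from above. It rests at every 0.5236 (30 deg click); fourth click 2.094. Resistance peaks at about 3 to 6 N at the peg 7.5 deg past rest, is nil at 15 deg, then it snaps ahead to the next rest, away from the finger. Pushed slowly it skips none.
- dial_peg (a point): Top centre of the dial's only peg: upright round dark steel, 10 mm diameter, 35 mm from the dial's axis, standing 24 mm above the dial's flat top (its tip is 104 mm above the bench). It turns with the dial and starts in any direction.
- start_box: Fixed grey box 90 x 90 mm, 45 mm high, that carries the start button. Origin: centre of its underside.
- start_top (a point): Centre of the top face of the start button, a round grey push button 34 mm across, its top 67 mm above the bench, in a black housing on the start box's top.
- start (a joint): Travel of the start button: 0 up, 0.006 m fully down; it springs back up. Fully down takes about 5 N.
- pump: Bystander: loose upright fuel pump module, 116 mm flange, about 208 mm high, white body, 0.75 kg. Origin: centre of its underside.
- fitting: Bystander: loose brass fitting standing on the bench, 28 mm across, 40 mm high. Origin: centre of its underside.
- jar: Bystander: loose clear jar with a white cap, 52 mm across, 55 mm high. Origin: centre of its underside.
- driver: Bystander: loose screwdriver with a black handle lying on the bench. Its own x axis runs along it.
There are look-alikes about, which are no part of the job. Leave any green look-alike of the start_box alone.

How it is judged:
On the way, in this order (a step that is already met when the one before it is completed fails the run):
1. the dial rests at the fourth click (value of joint dial between 1.9544 and 2.2344 rad and velocity of joint dial between -0.1 and 0.1 rad/s and value of joint start below 0.002 m), for 0.3 s.
2. the start button is pressed all the way down (value of joint dial between 1.9544 and 2.2344 rad and value of joint start above 0.0045 m), for 0.05 s.
At the end, for the whole second after the job is handed in: the dial rests within 0.14 rad (8 deg) of the fourth click clockwise from its start (2.094 rad), the start button has been pressed and is up again (within 1.5 mm), and the bystanders are within 20 mm of where they stood (value of joint dial between 1.9544 and 2.2344 rad and value of joint start below 0.0015 m and distance of each of pump, fitting, jar, driver from where it was at the start of the episode below 0.02 m); the robot touches nothing.
It fails at once if the dial goes half a click past the fourth click (value of joint dial above 2.3562 rad).
It fails at once if the dial is turned backwards by half a click from its start (value of joint dial below -0.2618 rad).
It fails at once if the start button is pressed before the dial is at the fourth click (value of joint start above 0.003 m and value of joint dial below 1.8944 rad).
It fails at once if the fingers bear on the dial or its peg with more than 25 N, as in a pinch (contact force between the fingers and dial above 25 N).
It fails at once if a bystander is shifted more than 20 mm or lifted (distance of any of pump, fitting, jar, driver from where it was at the start of the episode above 0.02 m).
It also fails if it takes over 53 s, if anything falls off the work surface, if the arm or the gripper's body presses on something with over 40 N, if the wrist force passes 120 N, or if a joint passes its speed limit or range.

## Working session

There is one attempt and no reset: what is moved stays moved. The work goes in short steps, Python scripts to look and compute and a tool call to move; the robot and the scene stay as the last step left them, time stands still between calls to the robot, and variables do not carry over. Pictures are saved under pics/ and viewed, at most 10 in all, crops included, and the job is handed in when it is done.

Besides the shell and the picture viewer there is one more tool, called after "Call:" by a JSON object that holds its "method" and its "body", one argument or row to a line. step_arm: Moves the arm, as the interface text tells. Its arguments: {"type":"object","properties":{"commands":{"type":"array"},"squeeze":{"type":"number"}},"required":["commands"]}

```bash
mkdir -p pics; cat > h.py <<'E'
import numpy as np, cv2
from station import monitor, eyes, finish_job
def ray(n,uv):
    c=eyes.camera_info(n);K=np.array(c["camera_matrix"],float);k=c["k1"];T=np.array(c["extrinsics"])
    p=cv2.undistortPoints(np.array([[uv]],float),K,np.array([k,0,0,0,0.]))[0,0]
    return T[:3,3],T[:3,:3]@np.array([p[0],p[1],1])
def onz(n,uv,z):
    o,d=ray(n,uv);return o+d*(z-o[2])/d[2]
def tri(uvs,uvt):
    a,d=ray("side",uvs);b,e=ray("top",uvt)
    s=np.linalg.lstsq(np.c_[d,-e],b-a,rcond=None)[0]
    p,q=a+d*s[0],b+e*s[1];return (p+q)/2,np.linalg.norm(p-q)
def snap(n,f):
    im=eyes.get_image(n);cv2.imwrite(f"pics/{f}.png",im[:,:,::-1]);return im
E
python3 - <<'E'
from h import *
o=monitor.get_obs();print({k:np.round(v,3) for k,v in o.items()})
snap("top","t0");snap("side","s0")
for n in("top","side"):print(eyes.camera_info(n))
E
```

```text
{'t': np.float64(0.0), 'q': array([ 1.091,  0.053,  1.614,  0.   ,  1.476, -0.119]), 'dq': array([-0.001, -0.   , -0.001,  0.002,  0.001, -0.001]), 'effort': array([ 1.0000e-03, -3.9369e+01, -3.7017e+01, -0.0000e+00,  7.0000e-03,
       -0.0000e+00]), 'tool_pos': array([0.22 , 0.585, 0.403]), 'tool_rot': array([-5.64e-01, -3.09e+00,  3.00e-03]), 'contact_force': array([ 0.754, -0.723, -0.172]), 'wrist_torque': array([ 0.027, -0.038,  0.064]), 'grip_force': np.float64(0.0), 'opening': np.float64(0.085)}
{'camera_matrix': array([[462.48608937,   0.        , 325.85453408],
       [  0.        , 462.48608937, 199.57122103],
       [  0.        ,   0.        ,   1.        ]]), 'k1': -0.021334885358278266, 'extrinsics': array([[-0.0055902 , -0.99281693,  0.11951277,  0.45861308],
       [-0.99998328,  0.00537368, -0.00213385,  0.00957586],
       [ 0.0014763 , -0.1195227 , -0.99283037,  1.26534106],
       [ 0.        ,  0.        ,  0.        ,  1.        ]])}
{'camera_matrix': array([[375.88396225,   0.        , 319.94934585],
       [  0.        , 375.88396225, 198.93249458],
       [  0.        ,   0.        ,   1.        ]]), 'k1': 0.021119432352630137, 'extrinsics': array([[-0.9562162 , -0.15093847,  0.25073523,  0.37816544],
       [-0.29263841,  0.48243575, -0.8256019 ,  0.75374607],
       [ 0.00365145, -0.86282868, -0.50548328,  0.56986625],
       [ 0.        ,  0.        ,  0.        ,  1.        ]])}
```

View pics/t0.png

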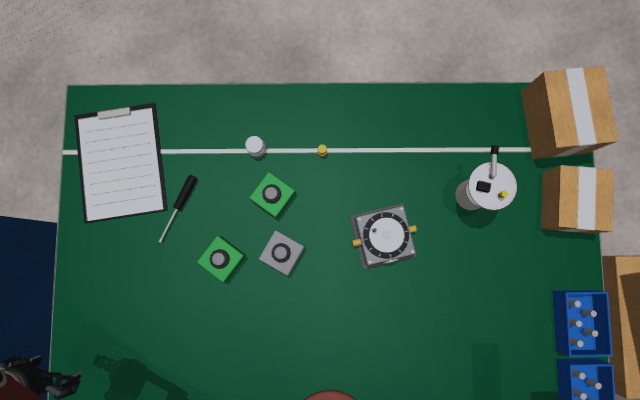

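View pics/s0.png

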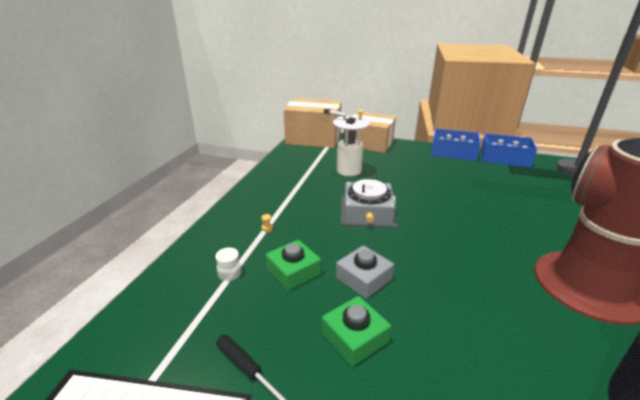

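The top view shows the regulator dial at about (386,235) with its peg near (374,230), and the grey start button at (281,253). The side view shows the dial at (369,190) and the grey button at (365,260). I'll enlarge both.

```bash
python3 - <<'E'
from h import *
t=cv2.imread("pics/t0.png");s=cv2.imread("pics/s0.png")
a=cv2.resize(t[200:270,350:420],(400,400),interpolation=cv2.INTER_CUBIC)
b=cv2.resize(s[170:230,335:405],(400,343),interpolation=cv2.INTER_CUBIC)
c=cv2.resize(t[230:280,256:306],(400,400),interpolation=cv2.INTER_CUBIC);
b=cv2.copyMakeBorder(b,0,57,0,0,cv2.BORDER_CONSTANT)
cv2.imwrite("pics/c0.png",np.hstack([a,b]))
# masks
hsv=cv2.cvtColor(t,cv2.COLOR_BGR2HSV)
for n,im,(x0,y0,x1,y1) in(("top",t,(360,210,412,262)),("side",s,(345,175,395,205))):
    g=cv2.cvtColor(im,cv2.COLOR_BGR2GRAY)[y0:y1,x0:x1]
    for th in (150,185):
        k,l,st,ce=cv2.connectedComponentsWithStats((g>th).astype(np.uint8))
        i=1+np.argmax(st[1:,4]);pts=np.argwhere(l==i)[:,::-1].astype(np.float32)
        print(n,th,st[i],np.round(ce[i]+[x0,y0],1),cv2.fitEllipse(cv2.convexHull(pts)))
E
```

```text
top 150 [  9   8  35  34 918] [386.4 234.6] ((26.202159881591797, 24.49521827697754), (34.10019302368164, 34.4698486328125), 131.4512176513672)
top 185 [ 10   9  34  33 783] [387.  234.9] ((26.477079391479492, 24.634796142578125), (32.837059020996094, 33.43352508544922), 158.65652465820312)
side 150 [  1   4  45  19 538] [368.7 187.3] ((22.24373435974121, 12.524835586547852), (17.875730514526367, 46.15579605102539), 91.4998779296875)
side 185 [  8   5  34  16 424] [369.6 187.4] ((24.28546142578125, 12.350976943969727), (16.622995376586914, 33.77408981323242), 93.93775177001953)
```

View pics/c0.png

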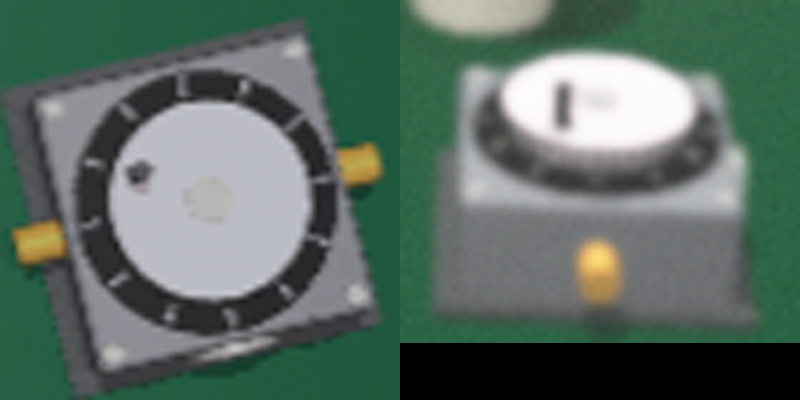

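The crop shows the peg tip at about (375,230) in the top view and its tip and foot at (363.5,185) and (363.5,192) in the side view. The disc centre is at about (386.3,234.6) from above.

```bash
python3 - <<'E'
from h import *
t=cv2.imread("pics/t0.png");s=cv2.imread("pics/s0.png")
C,e=tri((369.4,187.4),(386.3,234.6));print("dial",C,e,onz("top",(386.3,234.6),.08),onz("side",(369.4,187.4),.08))
P,e=tri((363.5,185),(374.8,230.1));print("peg",P,e,onz("top",(374.8,230.1),.1),onz("side",(363.5,192.4),.08))
c=onz("top",(386.3,234.6),.08);p=onz("top",(374.7,230.1),.095);d=p-c;print("r,ang",np.hypot(*d[:2]),np.degrees(np.arctan2(d[1],d[0])))
# button: circle of dark housing/button
for n,im,(x0,y0,x1,y1) in(("top",t,(266,238,296,268)),("side",s,(345,240,386,280))):
    g=cv2.cvtColor(im,cv2.COLOR_BGR2GRAY)[y0:y1,x0:x1]
    k,l,st,ce=cv2.connectedComponentsWithStats((g<60).astype(np.uint8))
    print(n,st,np.round(ce+[x0,y0],1))
a=cv2.resize(t[230:280,256:306],(400,400),interpolation=cv2.INTER_CUBIC);b=cv2.resize(s[240:290,340:390],(400,400),interpolation=cv2.INTER_CUBIC)
cv2.imwrite("pics/c1.png",np.hstack([a,b]))
E
```

```text
dial [ 0.51060355 -0.14723371  0.07931343] 0.0008619314305069809 [ 0.51014618 -0.14719842  0.08      ] [ 0.51084761 -0.14593605  0.08      ]
peg [ 0.52154121 -0.11555058  0.10116672] 0.0016939893855785406 [ 0.52076418 -0.11579466  0.1       ] [ 0.52070691 -0.11377344  0.08      ]
r,ang 0.032968165731030376 70.71899294536564
top [[  0   0  30  30 766]
 [  6   6  18  18 125]
 [  0  26   1   1   1]
 [ 27  26   3   4   8]] [[280.2 252.3]
 [281.6 252.7]
 [266.  264. ]
 [294.4 265.9]]
side [[   0    0   41   40 1543]
 [  10   17   21   12   97]] [[365.  259.2]
 [365.1 264.2]]
```

View pics/c1.png

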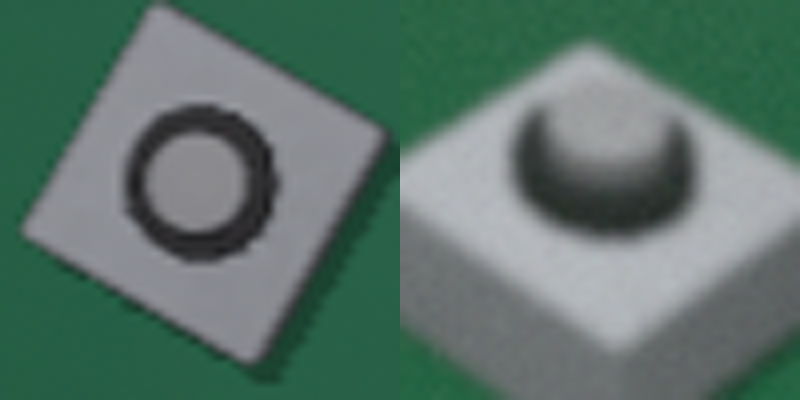

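The start button top is at about (280.4,253) from above and (365.8,253.8) in the side view. Next I'll plan the approach with shut fingers. The −x side face of the fingers will lag the peg and the yaw will follow the dial.

```bash
cat >> h.py <<'E'
from scipy.spatial.transform import Rotation as Ro
C=np.array([.5104,-.147]);A0=np.radians(71)
def tgt(phi,z,lag=.016):  # TCP target: face touches peg at dial angle phi(deg)
    a=A0-np.radians(phi);t=np.array([np.sin(a),-np.cos(a)])
    p=C+.035*np.array([np.cos(a),np.sin(a)])-lag*t
    x=np.r_[-t,0];zz=np.array([0,0,-1.]);return np.r_[p,z],np.c_[x,np.cross(zz,x),zz]
def rel(p,R=None,cur=None):
    o=monitor.get_obs() if cur is None else cur;R0=Ro.from_rotvec(o["tool_rot"]).as_matrix();s=R0.T@(p-o["tool_pos"])*1000
    y=0 if R is None else np.degrees(np.arctan2((R0.T@R)[1,0],(R0.T@R)[0,0]))
    return np.round(s,1),round(float(y),1)
E
python3 - <<'E'
from h import *
B,e=tri((365.8,253.8),(280.4,253));print("button",B,e,onz("top",(280.4,253),.067))
p,R=tgt(-22,.40);print(p,rel(p,R))
E
```

```text
button [0.46613201 0.12484363 0.06830465] 0.0024290398972876786 [0.46493424 0.1248131  0.067     ]
[ 0.49259017 -0.11288534  0.4       ] (array([-500.8, -556.5,    4.5]), -23.7)
```

Call:
{"method": "step_arm", "body": {
  "commands": [
    [0, [-60, -66, 0], -3],
    [0, [-120, -133, 0], -6],
    [0, [-175, -195, 0], -9],
    [0, [-230, -255, 0], -11],
    [0, [-280, -311, 0], -13],
    [0, [-330, -366, 0], -15],
    [0, [-380, -422, 0], -18],
    [0, [-430, -477, 0], -20],
    [0, [-470, -522, 0], -22],
    [0, [-500, -556, 0], -23.7],
    [0, [-500.8, -556.5, 0], -23.7],
    [0, [-500.8, -556.5, 0], -23.7]
  ],
  "squeeze": 30
}}

```text
t: 1.6
tool_pos: [0.4929, -0.1149, 0.4044]
tool_rot: [0.082, -3.14, -0.001]
contact_force: [0.6, 0.4, -0.2]
opening: 0.0002
grip_force: 0.0
```

```bash
python3 - <<'E'
from h import *
o=monitor.get_obs();print(o["t"],o["tool_pos"],o["q"],o["opening"])
p,R=tgt(-22,.32);print(rel(p,R))
E
```

```text
1.6 [ 0.49289401 -0.11488164  0.40435083] [-3.76191280e-01 -2.37085377e-01  1.88436404e+00  3.00037222e-04
  1.49454477e+00 -1.99914659e+00] 0.0002336887854320584
(array([ 0.2,  2. , 84.4]), -0.0)
```

Call:
{"method": "step_arm", "body": {
  "commands": [
    [0, [0, 2, 40], 0],
    [0, [0, 2, 75], 0],
    [0, [0, 2, 100], 0],
    [0, [0, 2, 120], 0],
    [0, [0, 2, 130], 0],
    [0, [0, 2, 130], 0],
    [0, [0, 2, 130], 0]
  ]
}}

```text
t: 2.48
tool_pos: [0.493, -0.1108, 0.2757]
tool_rot: [-0.083, 3.139, -0.001]
contact_force: [-0.1, 0.2, -0.1]
opening: 0.0003
grip_force: 0.0
```

```bash
python3 - <<'E'
from h import *
o=monitor.get_obs();print(o["t"],o["tool_pos"],o["contact_force"])
t=snap("top","t1")[:,:,::-1];s=snap("side","s1")[:,:,::-1]
a=cv2.resize(t[200:270,350:420],(400,400),interpolation=cv2.INTER_CUBIC)
b=cv2.resize(s[140:210,335:405],(400,400),interpolation=cv2.INTER_CUBIC)
cv2.imwrite("pics/c2.png",np.hstack([a,b]))
p,R=tgt(-10,.267);print(rel(p,R))
E
```

```text
2.475 [ 0.49299785 -0.11083651  0.27569511] [-0.06384973  0.24313178 -0.08710115]
(array([-7.1,  0.6,  8.9]), 12.0)
```

View pics/c2.png

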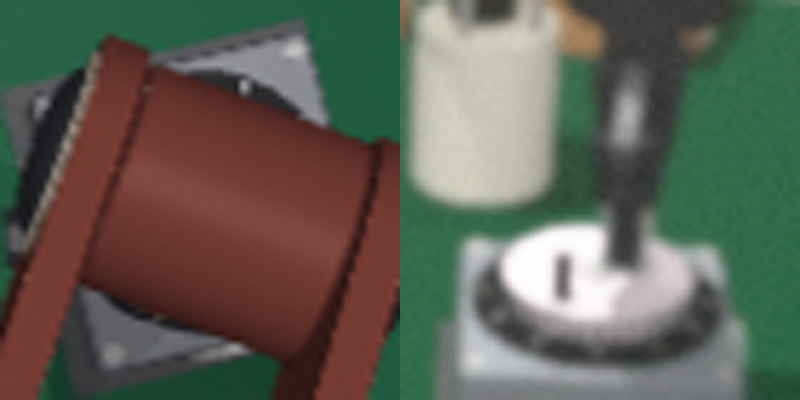

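The side crop shows the fingertip standing about 17 mm behind the peg (right of it in the view), and it is narrower than 22 mm. Next I'll check its height by projection, then lower it.

```bash
python3 - <<'E'
from h import *
c=eyes.camera_info("side");K=np.array(c["camera_matrix"]);T=np.linalg.inv(np.array(c["extrinsics"]))
def pr(p):
    return cv2.projectPoints(np.array([p],float),cv2.Rodrigues(T[:3,:3])[0],T[:3,3],K,np.array([c["k1"],0,0,0,0.]))[0].ravel()
for z in(.0895,.1025):
    for dy in(-.014,0,.014):print(z,dy,pr([.493,-.1108+dy,z]))
print("peg",pr([.5218,-.1139,.104]))
E
```

```text
0.0895 -0.014 [374.84732207 188.86044075]
0.0895 0 [373.92656592 191.32008097]
0.0895 0.014 [372.98410655 193.83798866]
0.1025 -0.014 [375.23082638 184.53410257]
0.1025 0 [374.30820908 186.95935529]
0.1025 0.014 [373.36369984 189.44242693]
peg [363.66897475 184.35391332]
```

```bash
cat > plan.py <<'E'
import sys
from h import *
o=monitor.get_obs();z=float(sys.argv[1])
for f in map(float,sys.argv[2:]):
    p,R=tgt(f,z);print(f,*rel(p,R,o))
E
python3 plan.py .2625 -22 -18 -14 -10 -6 -2 1 4 7 10
```

```text
-22.0 [ 0.6 -2.  13.4] 0.0
-18.0 [-1.9 -1.  13.4] 4.0
-14.0 [-4.4 -0.1 13.4] 8.0
-10.0 [-7.   0.6 13.4] 12.0
-6.0 [-9.7  1.1 13.4] 16.0
-2.0 [-12.4   1.4  13.4] 20.0
1.0 [-14.4   1.5  13.4] 23.0
4.0 [-16.4   1.5  13.4] 26.0
7.0 [-18.4   1.4  13.4] 29.0
10.0 [-20.4   1.2  13.4] 32.0
```

Call:
{"method": "step_arm", "body": {
  "commands": [
    [0, [0, -2, 6], 0],
    [0, [0, -2, 13], 0],
    [0, [0, -2, 13], 0],
    [0, [-2, -1, 13], 4],
    [0, [-4.5, 0, 13], 8],
    [0, [-7, 0.5, 13], 12],
    [0, [-9.5, 1, 13], 16],
    [0, [-12.5, 1.5, 13], 20],
    [0, [-14.5, 1.5, 13], 23],
    [0, [-14.5, 1.5, 13], 23],
    [0, [-14.5, 1.5, 13], 23]
  ]
}}

```text
t: 3.95
tool_pos: [0.507, -0.1085, 0.2616]
tool_rot: [-0.544, -3.094, -0.0]
contact_force: [-0.2, -0.1, -0.5]
opening: -0.0002
grip_force: 0.0
```

```bash
python3 plan.py .2625 1 3 5 7 9 11 13 15 17 19 21
```

```text
1.0 [-0.4 -0.1 -0.9] 0.1
3.0 [-1.6  0.5 -0.9] 2.1
5.0 [-2.9  1.  -0.9] 4.1
7.0 [-4.1  1.4 -0.9] 6.1
9.0 [-5.4  1.8 -0.9] 8.1
11.0 [-6.7  2.2 -0.9] 10.1
13.0 [-8.   2.5 -0.9] 12.1
15.0 [-9.3  2.8 -0.9] 14.1
17.0 [-10.7   3.   -0.9] 16.1
19.0 [-12.    3.2  -0.9] 18.1
21.0 [-13.3   3.3  -0.9] 20.1
```

Call:
{"method": "step_arm", "body": {
  "commands": [
    [0, [-1.5, 0.5, -0.5], 2],
    [0, [-3, 1, -0.5], 4],
    [0, [-4, 1.5, -0.5], 6],
    [0, [-5.5, 2, -0.5], 8],
    [0, [-6.5, 2, -0.5], 10],
    [0, [-6.5, 2, -0.5], 10]
  ]
}}

```text
t: 4.7
tool_pos: [0.5137, -0.1086, 0.2618]
tool_rot: [-0.813, -3.034, -0.001]
contact_force: [-3.2, 2.3, -1.1]
opening: 0.0001
grip_force: 2.2
```

```bash
python3 plan.py .2625 11 13 15 17 19 21 23
```

```text
11.0 [-0.4  0.1 -0.7] 0.0
13.0 [-1.6  0.6 -0.7] 2.0
15.0 [-2.8  1.1 -0.7] 4.0
17.0 [-4.1  1.6 -0.7] 6.0
19.0 [-5.4  2.  -0.7] 8.0
21.0 [-6.7  2.3 -0.7] 10.0
23.0 [-8.   2.6 -0.7] 12.0
```

Call:
{"method": "step_arm", "body": {
  "commands": [
    [0, [-1.5, 0.5, -0.5], 2],
    [0, [-3, 1, -0.5], 4],
    [0, [-4, 1.5, -0.5], 6],
    [0, [-4, 1.5, -0.5], 6]
  ]
}}

```text
t: 5.2
tool_pos: [0.519, -0.11, 0.2641]
tool_rot: [0.97, 2.984, -0.001]
contact_force: [0.3, 0.9, 0.9]
opening: -0.0
grip_force: 0.0
```

```bash
python3 plan.py .2625 17 19 21 23 25
```

```text
17.0 [1.2 0.1 1.6] -0.0
19.0 [-0.   0.6  1.6] 2.0
21.0 [-1.3  1.1  1.6] 4.0
23.0 [-2.5  1.5  1.6] 6.0
25.0 [-3.8  1.9  1.6] 8.0
```

```bash
python3 plan.py .2625 21 23 25 28 31 33 35 37 39 41
```

```text
21.0 [-1.3  1.1  1.6] 4.0
23.0 [-2.5  1.5  1.6] 6.0
25.0 [-3.8  1.9  1.6] 8.0
28.0 [-5.8  2.5  1.6] 11.0
31.0 [-7.7  2.9  1.6] 14.0
33.0 [-9.1  3.1  1.6] 16.0
35.0 [-10.4   3.3   1.6] 18.0
37.0 [-11.7   3.4   1.6] 20.0
39.0 [-13.1   3.5   1.6] 22.0
41.0 [-14.4   3.5   1.6] 24.0
```

Call:
{"method": "step_arm", "body": {
  "commands": [
    [0, [-1.5, 1, 1], 4],
    [0, [-2.5, 1.5, 1.5], 6],
    [0, [-4, 2, 1.5], 8],
    [0, [-6, 2.5, 1.5], 11],
    [0, [-7.5, 3, 1.5], 14],
    [0, [-9, 3, 1.5], 16],
    [0, [-10.5, 3.5, 1.5], 18],
    [0, [-11.5, 3.5, 1.5], 20],
    [0, [-13, 3.5, 1.5], 22],
    [0, [-14.5, 3.5, 1.5], 24],
    [0, [-14.5, 3.5, 1.5], 24]
  ]
}}

```text
t: 6.58
tool_pos: [0.5319, -0.115, 0.2611]
tool_rot: [-1.57, -2.72, -0.001]
contact_force: [-1.3, 4.5, 2.7]
opening: 0.0004
grip_force: 2.4
```

```bash
python3 plan.py .2625 41 43 45 47 49
```

```text
41.0 [-1.   0.4 -1.4] 0.0
43.0 [-2.2  0.9 -1.4] 2.0
45.0 [-3.5  1.4 -1.4] 4.0
47.0 [-4.8  1.9 -1.4] 6.0
49.0 [-6.   2.3 -1.4] 8.0
```

Call:
{"method": "step_arm", "body": {
  "commands": [
    [0, [-1.2, 0.5, 0], 2],
    [0, [-2.5, 1, 0], 4],
    [0, [-3.8, 1.5, 0], 6],
    [0, [-3.8, 1.5, 0], 6]
  ]
}}

```text
t: 7.08
tool_pos: [0.5352, -0.1183, 0.2613]
tool_rot: [1.71, 2.634, -0.002]
contact_force: [0.9, 0.7, -0.3]
opening: -0.0
grip_force: 0.0
```

```bash
python3 plan.py .2625 47 51 54 57 60 62 64 66 68 70 71; python3 - <<'E'
from h import *
s=snap("side","s2")[:,:,::-1]
cv2.imwrite("pics/c3.png",cv2.resize(s[140:210,335:405],(400,400),interpolation=cv2.INTER_CUBIC))
E
```

```text
47.0 [-0.1  0.6 -1.2] 0.0
51.0 [-2.6  1.7 -1.2] 4.0
54.0 [-4.5  2.3 -1.2] 7.0
57.0 [-6.5  2.9 -1.2] 10.0
60.0 [-8.4  3.3 -1.2] 13.0
62.0 [-9.7  3.6 -1.2] 15.0
64.0 [-11.1   3.8  -1.2] 17.0
66.0 [-12.4   3.9  -1.2] 19.0
68.0 [-13.7   4.1  -1.2] 21.0
70.0 [-15.1   4.1  -1.1] 23.0
71.0 [-15.7   4.1  -1.1] 24.0
```

View pics/c3.png

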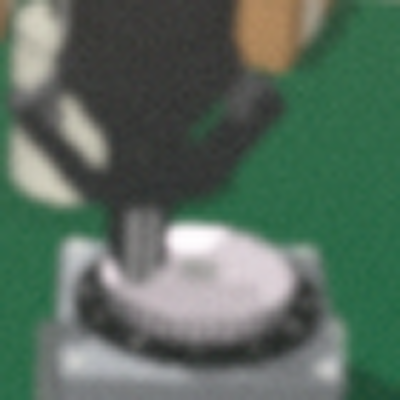

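The crop shows the finger at about (140,240) with the peg hidden behind it, which is where two clicks should put it. The force has fallen to nil, so click 2 has snapped in. On to the third.

Call:
{"method": "step_arm", "body": {
  "commands": [
    [0, [-2.5, 1.5, -1], 4],
    [0, [-4.5, 2.5, -1], 7],
    [0, [-6.5, 3, -1], 10],
    [0, [-8.5, 3.5, -1], 13],
    [0, [-9.5, 3.5, -1], 15],
    [0, [-11, 4, -1], 17],
    [0, [-12.5, 4, -1], 19],
    [0, [-13.5, 4, -1], 21],
    [0, [-15, 4, -1], 23],
    [0, [-15.5, 4, -1], 24],
    [0, [-15.5, 4, -1], 24]
  ]
}}

```text
t: 8.5
tool_pos: [0.5451, -0.1301, 0.2622]
tool_rot: [-2.221, -2.222, -0.001]
contact_force: [0.5, 4.6, 0.7]
opening: 0.0001
grip_force: 2.4
```

```bash
python3 plan.py .2625 71 73 75 77 79
```

```text
71.0 [-0.9  0.3 -0.3] 0.0
73.0 [-2.2  0.8 -0.3] 2.0
75.0 [-3.4  1.3 -0.3] 4.0
77.0 [-4.7  1.8 -0.3] 6.0
79.0 [-6.   2.2 -0.3] 8.0
```

Call:
{"method": "step_arm", "body": {
  "commands": [
    [0, [-1.3, 0.5, 0], 2],
    [0, [-2.5, 1, 0], 4],
    [0, [-3.8, 1.5, 0], 6],
    [0, [-3.8, 1.5, 0], 6]
  ]
}}

```text
t: 9.0
tool_pos: [0.5464, -0.1347, 0.2623]
tool_rot: [2.333, 2.102, -0.003]
contact_force: [-0.8, 0.2, 0.0]
opening: -0.0002
grip_force: 0.0
```

```bash
python3 plan.py .2625 77 81 84 87 90 92 94 96 98 100 101
```

```text
77.0 [ 0.   0.4 -0.2] 0.0
81.0 [-2.5  1.5 -0.2] 4.0
84.0 [-4.4  2.1 -0.2] 7.0
87.0 [-6.3  2.7 -0.2] 10.0
90.0 [-8.3  3.1 -0.1] 13.0
92.0 [-9.6  3.4 -0.1] 15.0
94.0 [-10.9   3.6  -0.1] 17.0
96.0 [-12.2   3.7  -0.1] 19.0
98.0 [-13.6   3.8  -0.1] 21.0
100.0 [-14.9   3.9  -0.1] 23.0
101.0 [-15.6   3.9  -0.1] 24.0
```

Call:
{"method": "step_arm", "body": {
  "commands": [
    [0, [-2.5, 1.5, 0], 4],
    [0, [-4.5, 2, 0], 7],
    [0, [-6.5, 2.5, 0], 10],
    [0, [-8.5, 3, 0], 13],
    [0, [-9.5, 3.5, 0], 15],
    [0, [-11, 3.5, 0], 17],
    [0, [-12, 3.5, 0], 19],
    [0, [-13.5, 4, 0], 21],
    [0, [-15, 4, 0], 23],
    [0, [-15.5, 4, 0], 24],
    [0, [-15.5, 4, 0], 24]
  ]
}}

```text
t: 10.38
tool_pos: [0.549, -0.1498, 0.2623]
tool_rot: [2.72, 1.571, 0.001]
contact_force: [3.4, 4.4, -1.1]
opening: -0.0002
grip_force: 2.4
```

```bash
python3 plan.py .2625 101 103 105 107
```

```text
101.0 [-0.9  0.2 -0.2] 0.0
103.0 [-2.1  0.7 -0.2] 2.0
105.0 [-3.4  1.2 -0.2] 4.0
107.0 [-4.6  1.7 -0.2] 6.0
```

Call:
{"method": "step_arm", "body": {
  "commands": [
    [0, [-1.3, 0.5, 0], 2],
    [0, [-2.5, 1, 0], 4],
    [0, [-3.8, 1.5, 0], 6],
    [0, [-3.8, 1.5, 0], 6],
    [0, [-3.8, 1.5, 0], 6],
    [0, [-3.8, 1.5, 0], 6],
    [0, [-3.8, 1.5, 0], 6]
  ]
}}

```text
t: 11.25
tool_pos: [0.5481, -0.154, 0.2621]
tool_rot: [-2.799, -1.427, 0.001]
contact_force: [-0.1, -0.3, -0.8]
opening: 0.0001
grip_force: 0.0
```

Call:
{"method": "step_arm", "body": {
  "commands": [
    [0, [2, 0, 0], 6],
    [0, [4, 0, 0], 6],
    [0, [4, 0, -30], 6],
    [0, [4, 0, -80], 6],
    [0, [4, 0, -120], 6],
    [0, [4, 0, -120], 6]
  ]
}}

```text
t: 12.0
tool_pos: [0.5516, -0.151, 0.3874]
tool_rot: [2.863, 1.278, 0.009]
contact_force: [0.3, -0.1, 0.0]
opening: 0.0
grip_force: 0.0
```

```bash
python3 - <<'E'
from h import *
print(rel(np.array([.4655,.1248,.36])))
E
```

```text
(array([ 147.9, -248.4,   25.7]), 0.0)
```

Call:
{"method": "step_arm", "body": {
  "commands": [
    [0, [25, -42, 0], 0],
    [0, [50, -84, 0], 0],
    [0, [75, -126, 0], 0],
    [0, [100, -168, 0], 0],
    [0, [125, -210, 0], 0],
    [0, [140, -235, 15], 0],
    [0, [148, -248, 25], 0],
    [0, [148, -248, 25], 0],
    [0, [148, -248, 25], 0]
  ]
}}

```text
t: 13.12
tool_pos: [0.4656, 0.1245, 0.3573]
tool_rot: [2.87, 1.277, -0.0]
contact_force: [0.5, -0.2, -0.4]
opening: 0.0002
grip_force: 0.0
```

```bash
python3 - <<'E'
from h import *
t=snap("top","t4")[:,:,::-1];s=snap("side","s4")[:,:,::-1]
a=cv2.resize(t[200:270,350:420],(400,400),interpolation=cv2.INTER_CUBIC)
b=cv2.resize(s[170:300,310:440],(400,400),interpolation=cv2.INTER_CUBIC)
cv2.imwrite("pics/c4.png",np.hstack([a,b]))
print(rel(np.array([.4655,.1248,.25])))
E
```

```text
(array([ 1.000e-01, -6.000e-01,  1.077e+02]), 0.0)
```

View pics/c4.png

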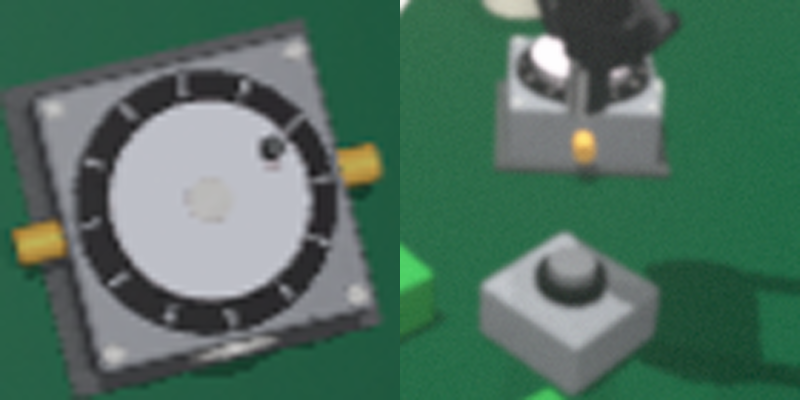

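The top crop shows the peg moved from (140,172) to (272,148) about the disc centre (210,200). That is 118° clockwise, so the dial is at the fourth click. The side crop shows the finger above the button. Now press.

Call:
{"method": "step_arm", "body": {
  "commands": [
    [0, [0, -0.5, 40], 0],
    [0, [0, -0.5, 80], 0],
    [0, [0, -0.5, 105], 0],
    [0, [0, -0.5, 113], 0],
    [0, [0, -0.5, 117], 0],
    [0, [0, -0.5, 119], 0],
    [0, [0, -0.5, 121], 0],
    [0, [0, -0.5, 123], 0],
    [0, [0, -0.5, 124], 0],
    [0, [0, -0.5, 124], 0]
  ]
}}

```text
t: 14.48
tool_pos: [0.4655, 0.1255, 0.2344]
tool_rot: [2.868, 1.278, 0.003]
contact_force: [-0.7, -2.1, 6.9]
opening: 0.0001
grip_force: 3.2
```

Call:
{"method": "step_arm", "body": {
  "commands": [
    [0, [0, 0, 1], 0],
    [0, [0, 0, 2], 0],
    [0, [0, 0, 2], 0],
    [0, [0, 0, 2], 0]
  ]
}}

```text
t: 14.98
tool_pos: [0.4658, 0.1256, 0.2342]
tool_rot: [2.868, 1.279, 0.001]
contact_force: [-6.6, -3.2, 18.0]
opening: -0.0002
grip_force: 8.8
```

The force rose to 18 N with no further travel, so the button is fully down. Now release and retreat.

Call:
{"method": "step_arm", "body": {
  "commands": [
    [0, [0, 0, -2], 0],
    [0, [0, 0, -8], 0],
    [0, [0, 0, -30], 0],
    [0, [0, 0, -80], 0],
    [0, [0, 0, -130], 0],
    [0, [0, 0, -130], 0],
    [0, [0, 0, -130], 0],
    [0, [0, 0, -130], 0]
  ]
}}

```text
t: 15.98
tool_pos: [0.4642, 0.1256, 0.3589]
tool_rot: [-2.868, -1.278, 0.006]
contact_force: [-0.6, 0.3, -0.3]
opening: 0.0002
grip_force: 0.0
```

```bash
python3 - <<'E'
from h import *
s=eyes.get_image("side")[:,:,::-1];t=eyes.get_image("top")[:,:,::-1];a=cv2.imread("pics/s4.png");b=cv2.imread("pics/t4.png")
print("dial diff",np.abs(t[215:255,366:408].astype(int)-b[215:255,366:408]).max(),"button diff",np.abs(s[242:290,340:392].astype(int)-a[242:290,340:392]).mean())
b0=cv2.imread("pics/t0.png")
for n,(x,y) in dict(pump=(485,190),fit=(322,150),jar=(255,147),drv=(180,208)).items():
    print(n,np.abs(t[y-18:y+18,x-18:x+18].astype(int)-b0[y-18:y+18,x-18:x+18]).mean())
o=monitor.get_obs();print(o["t"],o["tool_pos"],o["contact_force"])
E
```

```text
dial diff 2 button diff 2.060763888888889
pump 2.55298353909465
fit 1.823559670781893
jar 1.991769547325103
drv 1.525462962962963
16.075 [0.46439563 0.12551952 0.35929496] [-0.48479085  0.51580605 -0.15968015]
```

```bash
python3 -c "
from h import *
print(finish_job())"
```

```text
the job is handed in; nothing more can be done
None
```

I turned the dial four clicks clockwise, pressed the start button fully and let it come back up, saw no sign in the pictures that the pump, fitting, jar or screwdriver had moved, and handed the job in at about 16 s; no verdict came back.

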